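Tray the heat sink, present the blind spacer hole-up

ROBOT

A 7-joint arm with a two-finger parallel gripper is mounted at the origin on the work surface. World frame = base frame: x ahead of the robot, y to its left, z up, the work surface at z = 0. Lengths are in mm, angles in rad, forces in N, time in s.
With the tool pointing down it reaches from about 400 to 850 mm from the base axis. Payload 4.5 kg.
Tool frame: the origin (TCP) lies at the very end of the fingers, on their centre line; the grasp point (between the pads) lies 19 mm behind it; y points along the fingers, x is the direction in which the jaws open and shut, and the axes are right-handed (so a half turn about y gives the same grasp; the last joint's range is limited). The gripper opens to 88 mm and grips with 3 to 60 N. Pads are 18 mm wide; open, the fingers measure 123 mm over their backs; the gripper's body (75 mm by 187 mm) begins 45 mm behind the grasp point.
Start: joints at [-1.217, 0.689, -0.195, 1.565, 0.157, 0.902, -0.215], TCP at [196.466, 593.342, 238.743] pointing down, gripper open.
Joint ranges: [-3.01, 3.01], [-0.46, 2.08], [-1.47, 1.51], [0.13, 2.56], [-1, 4.14], [0.04, 2.09], [-2.66, 2.66]. Speed limits (rad/s): [2.57, 2.57, 3.14, 3.14, 3.14, 3.14, 3.14].

INTERFACE

Orientations are given as a unit quaternion [w, x, y, z].
In Python, from bench import get_obs, vision, job_done gives the robot as it stands.
- The arm moves only by the shell command python3 -m crank 'ROWS'. ROWS is JSON, a list of rows, each a list of 3 entries, a list of its own where there are three numbers: the opening in per cent of the stroke, from 0 (shut) to 100 (fully open), then the shift along the tool's x, y, z in cm, then the turn, a rotation vector about the tool's x, y, z in degrees. A call has 1 to 12 rows; each row shifts and turns the commanded pose from where the row before left it, along the tool's axes as they then stand; what a row does not reach is not made up. A row lasts 1/12 s, in which the tool goes at most 41.7 mm and 7.16 degrees, less where a joint would pass 70% of its speed; a pose out of reach is approached as far as the arm can. A call with a gripper value outside its range is refused whole. The fingers move at their own pace and stop on an object; the grip force is fixed at half the most. Time passes only in rows, so rows that do not move let the fingers close. It gives the time, the measured TCP pose, the force and the opening at its end, in the units of the state.
- get_obs(): the state, without advancing time (a new reading comes with each control period).
- vision.snapshot(name): name is "scene" or "top"; returns (picture, depth): 420x560x3 uint8, blue, green, red; 420x560 float32, mm along the optical axis (not along the pixel's ray), 0 where there is no reading.
- vision.camera_params(name): a dict with "vertical_fov" (degrees; the focal length in pixels is half the picture's height over the tangent of half this angle, whatever the lens; pixels are square), "cx", "cy" (the principal point, pixels), "R" (3x3) and "t" (3): a world point X has camera coordinates R X + t. Camera axes: x right, y down, z forward; pixel columns grow to the right and rows downward; lengths in mm; the calibration is good to about 2 mm. A picture is of the moment at which its call begins. camera_params takes no time and is no camera call.
- job_done(): hands the job in, once; it reports no verdict.
The state is a dict: "t": time; "joint_positions": joint angles; "qvel": joint speeds; "joint_efforts": joint torques, N m; "eef_pos": TCP position; "ee_rot": TCP orientation; "ft_force": force on the tool from outside, world axes, zero at the start; "wrist_torque": the same for the moment, N m; "gripper_width": finger opening in mm.
Only numpy, scipy, OpenCV 4.12 (cv2) and the standard library are available. Lean on these libraries where they do the work, as an engineer would, in place of code of your own. Each camera call takes 0.05 s, during which the arm holds its last target.

TASK

Ready the parts for the next unit: lay the finned heat sink flat, fins up and lengthwise, in the tray's empty compartment and let go of it. Then take the square spacer, find which end has the blind hole, turn it so that the hole faces straight up for a screw to be dropped in, and finish still holding it there, steady in the gripper, about 15 cm above the bench. Leave the mouse, the screwdriver and the power adapter where they are.

Things in the scene. Friction and masses are not known exactly. Their poses are not given: they have to be found in the camera images.
- heat_sink: bare aluminium finned heat sink, 90 x 40 mm and 24 mm high, about 0.12 kg, lying on the bench fins up. Base plate 6 mm thick, five upright fins 4 mm thick along its length; the two outer fins are flush with its long sides, so it can be gripped 40 mm wide across them. Origin: centre of its underside; x along its length, y across, z up. Either way round is the same
- tray: fixed low black tray, 112 x 172 mm, 17 mm high, with three compartments side by side (along its y), each 104 x 52 mm inside with the long side along the tray's x; floor 3 mm thick, walls 4 mm thick standing 14 mm above the floor. The middle and the +y compartments each hold a flat steel bracket that stays; the -y one is empty. Origin: centre of its underside
- tray_slot (a point): centre of the empty compartment's floor, 3 mm above the bench; x along the compartment's 104 mm length, y across its 52 mm width, z up
- spacer: bare aluminium square-bar spacer, 36 x 36 mm and 56 mm long, about 0.17 kg, lying on one of its long sides on the bench, pointing any way. One square end has a blind hole 18 mm in diameter and 30 mm deep in its middle; the other end is plain. It may be gripped 36 mm wide across its long sides. Origin: its very centre (18 mm above the bench at the start); its x runs along its length and points out of the end that has the hole
- spacer_mouth (a point): centre of the mouth of the spacer's blind hole, 28 mm from the spacer's centre along its x; same axes as the spacer
- mouse: black computer mouse, 104 x 58 x 36 mm, beyond the parts; to be left alone. Origin: centre of its underside
- screwdriver: screwdriver lying on the bench beyond the parts, roughly along the robot's left-right direction, about 0.2 m long; to be left alone. Origin: on its underside, x along it towards its tip
- adapter: black plug-in power adapter, 75 x 45 x 32 mm, at the left of the parts; to be left alone. Origin: centre of its underside
There are look-alikes about, which are no part of the job. Leave any brown or red look-alike of the heat_sink alone. What is shaped like the spacer but green is not meant.

How it is judged (in metres and radians):
On the way, in this order (a step that is already met when the one before it is completed fails the run):
1. the heat sink lies flat in the empty compartment, let go of (x of heat_sink in the frame of tray_slot between -0.012 and 0.012 m and y of heat_sink in the frame of tray_slot between -0.012 and 0.012 m and z of heat_sink in the frame of tray_slot below 0.004 m and angle between heat_sink's own z axis and vertical below 0.08 rad and angle between the x axis of heat_sink and the x axis of tray_slot, either way round below 0.2 rad and contact force between the fingers and heat_sink below 0.3 N and linear speed of heat_sink below 0.03 m/s), for 0.2 s.
2. the spacer is held hole-up, clear of the bench (angle between spacer's own x axis and vertical below 0.2 rad and height (world z) of spacer above 0.1 m and contact force between the fingers and spacer above 1 N and linear speed of spacer below 0.04 m/s and angular speed of spacer below 0.3 rad/s), for 0.3 s.
At the end, for the whole second after the job is handed in: The heat sink lies flat in the empty compartment, fins up, within 12 mm of its centre each way and 0.2 rad of its length, at rest and not gripped; the spacer is gripped by the fingers, its centre more than 0.10 m above the bench, the hole's axis within 0.2 rad of straight up, still (all of step 1 and all of step 2); the arm keeps its last pose, push and grip.
It fails at once if the computer mouse is moved more than 30 mm (distance of mouse from where it was at the start of the episode above 0.03 m).
It fails at once if the screwdriver is moved more than 30 mm (distance of screwdriver from where it was at the start of the episode above 0.03 m).
It fails at once if the power adapter is moved more than 30 mm (distance of adapter from where it was at the start of the episode above 0.03 m).
It also fails if it takes over 72 s, if anything falls off the work surface, if the arm or the gripper's body presses on something with over 40 N, if the wrist force passes 120 N, or if a joint passes its speed limit or range.

## Working session

There is one attempt and no reset: what is moved stays moved. The work goes in short steps, Python scripts to look and compute and a shell command to move; the robot and the scene stay as the last step left them, time stands still between calls to the robot, and variables do not carry over. Pictures are saved under pics/ and viewed, and the job is handed in when it is done.

```bash
mkdir -p pics; ls; python3 - <<'E'
from bench import get_obs, vision
import cv2,numpy as np
print(get_obs())
for n in ("scene","top"):
    p,d=vision.snapshot(n); cv2.imwrite(f"pics/{n}0.png",p); np.savez(f"pics/{n}0.npz",p=p,d=d)
    print(n,vision.camera_params(n))
E
```

```text
pics
{'t': 0.0, 'joint_positions': array([-1.21716056,  0.68998074, -0.19449179,  1.56631881,  0.15729826,
        0.90252065, -0.21509071]), 'qvel': array([-0.00110389,  0.00183527, -0.00062497,  0.00172623, -0.00111511,
       -0.00067628,  0.0013743 ]), 'joint_efforts': array([ 7.84970744e-04, -5.27565336e+01, -1.26652200e+00, -1.53432423e+01,
       -5.25815960e-02,  6.39840611e-03,  1.64639609e-04]), 'eef_pos': array([196.36878271, 592.6890396 , 237.91822349]), 'ee_rot': array([-0.5728018 ,  0.57364524,  0.41352799, -0.41451639]), 'ft_force': array([-0.16734184, -0.46378734,  0.09581829]), 'wrist_torque': array([-0.02656714, -0.00965452, -0.03146355]), 'gripper_width': 88.10332536384165}
scene {'vertical_fov': 57.57494352148517, 'cx': 273.23121922294246, 'cy': 209.01426390695713, 'R': array([[ 0.86949848,  0.49392734, -0.00285928],
       [ 0.38092968, -0.6742425 , -0.63268446],
       [-0.314428  ,  0.54902899, -0.77440442]]), 't': array([-552.20529894, -151.73487932, 1185.72917135])}
top {'vertical_fov': 52.469870217243475, 'cx': 280.70962908594805, 'cy': 213.29673886275108, 'R': array([[ 0.00487234, -0.99979086, -0.01986206],
       [-0.99004329, -0.0020287 , -0.14074863],
       [ 0.1406789 ,  0.02035007, -0.98984611]]), 't': array([ 101.10514514,  576.52310665, 1011.58901735])}
```

View pics/scene0.png

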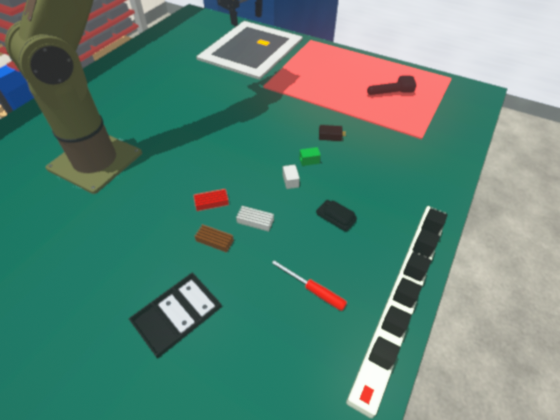

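View pics/top0.png

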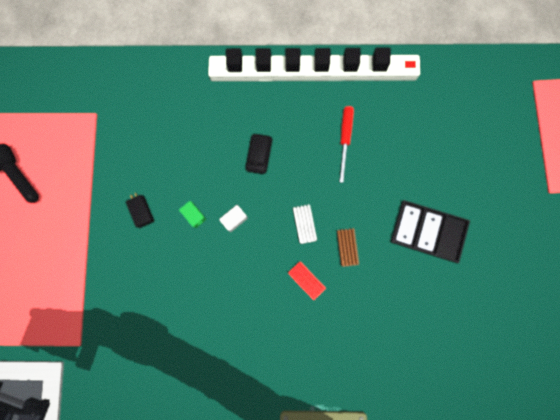

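The pictures show these candidates:
- **Heat sink:** the bare finned block at top (305,224) / scene (255,218). The look-alikes are brown at top (348,247) and red at top (307,281).
- **Spacer:** the bare block at top (233,218) / scene (291,177). The look-alike is green at top (192,214).
- **Tray:** top (430,231), with the empty compartment on the right at about (453,240).

I'll choose the two bare aluminium ones and check them in close crops.

```bash
cat > h.py <<'E'
from bench import get_obs, vision
import cv2,numpy as np
from scipy.spatial.transform import Rotation as Rn
def cam(n):
    c=vision.camera_params(n); f=210/np.tan(np.radians(c['vertical_fov']/2)); return f,c['cx'],c['cy'],np.array(c['R']),np.array(c['t'])
def plane(n,uv,z):
    f,cx,cy,R,t=cam(n); uv=np.atleast_2d(uv).astype(float)
    d=np.c_[(uv[:,0]-cx)/f,(uv[:,1]-cy)/f,np.ones(len(uv))]@R; o=-R.T@t
    return o+d*((z-o[2])/d[:,2])[:,None]
def proj(n,X):
    f,cx,cy,R,t=cam(n); c=np.atleast_2d(X)@R.T+t; return np.c_[cx+f*c[:,0]/c[:,2],cy+f*c[:,1]/c[:,2]]
def cloud(n,d):
    f,cx,cy,R,t=cam(n); v,u=np.mgrid[:d.shape[0],:d.shape[1]]
    return (np.dstack([(u-cx)/f*d,(v-cy)/f*d,d])-t)@R
def tool():
    o=get_obs(); w,x,y,z=o['ee_rot']; return np.array(o['eef_pos']),Rn.from_quat([x,y,z,w]).as_matrix()
E
python3 - <<'E'
from h import *
S=np.load('pics/scene0.npz');T=np.load('pics/top0.npz')
def crop(p,c,r,k): 
    return cv2.resize(p[c[1]-r:c[1]+r,c[0]-r:c[0]+r],None,fx=k,fy=k,interpolation=cv2.INTER_CUBIC)
a=np.hstack([crop(S['p'],(291,177),20,9.75),crop(T['p'],(233,218),20,9.75)])
b=np.hstack([crop(S['p'],(255,218),26,7.5),crop(T['p'],(305,224),26,7.5)])
cv2.imwrite('pics/crop0.png',np.vstack([cv2.resize(a,(600,300)),cv2.resize(b,(600,300))]))
for n,D in(('scene',S),('top',T)):
    P=cloud(n,D['d']); 
    for nm,uv in {'scene':{'hs':(255,218),'sp':(291,174),'tr':(150,325)},'top':{'hs':(305,224),'sp':(233,218),'tr':(454,240),'mouse':(259,153),'adp':(140,210),'sd':(345,140)}}[n].items():
        print(n,nm,P[uv[1],uv[0]].round(1))
E
```

```text
scene hs [557.8  37.9  17.7]
scene sp [570.6 217.4  31.5]
scene tr [ 5.036e+02 -3.232e+02  2.000e-01]
top hs [551.8  42.5  23.5]
top sp [564.9 221.8  36.4]
top tr [ 514.5 -333.     4. ]
top mouse [730.4 158.8  39.8]
top adp [584.6 455.7  36.4]
top sd [768.9 -60.7  24.9]
```

View pics/crop0.png

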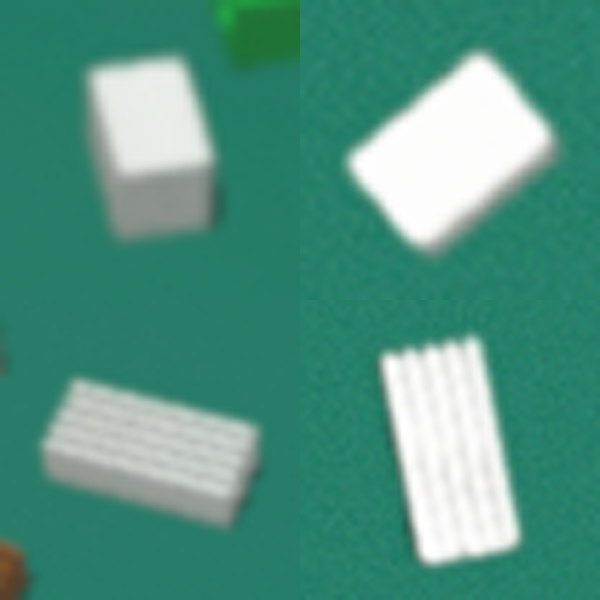

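The crops confirm the choice: bare grey finned block and bare grey bar. In the scene view, the spacer end facing the camera at about (293,188) looks plain. Next I'll measure the corners.

```bash
python3 - <<'E'
from h import *
T=np.load('pics/top0.npz')['p'];S=np.load('pics/scene0.npz')['p']
def rect(n,p,c,r,z,thr):
    m=np.zeros(p.shape[:2],np.uint8); y,x=c[1],c[0]
    k=8
    sub=cv2.resize(p[y-r:y+r,x-r:x+r],None,fx=k,fy=k,interpolation=cv2.INTER_CUBIC)
    mm=(sub.min(2)>thr).astype(np.uint8)
    if True: mm=cv2.morphologyEx(mm,cv2.MORPH_CLOSE,np.ones((9,9)))
    cs,_=cv2.findContours(mm,0,2); q=max(cs,key=cv2.contourArea)[:,0].astype(float)
    uv=(q+.5)/k-.5+[x-r,y-r]
    W=plane(n,uv,z)[:,:2].astype(np.float32)
    (cx,cy),(w,h),a=cv2.minAreaRect(W)
    print(n,c,'centre',round(cx,1),round(cy,1),'size',round(w,1),round(h,1),'ang of w-side',round(a,1)); 
for thr in (120,150,170):
    rect('top',T,(305,224),24,24,thr); rect('top',T,(233,218),20,36,thr)
    rect('scene',S,(291,174),18,36,thr)
    rect('scene',S,(255,215),24,24,thr)
# tray
k=1
g=T.max(2); m=(T.max(2)<60).astype(np.uint8); m[:, :385]=0; m[:,475:]=0; m[:195]=0; m[268:]=0
cs,_=cv2.findContours(m,0,2); q=max(cs,key=cv2.contourArea)[:,0]
W=plane('top',q,17)[:,:2].astype(np.float32); print('tray',cv2.minAreaRect(W))
m=(S.max(2)<70).astype(np.uint8); m[:260]=0; m[:,:120]=0; m[:,230:]=0; m[360:]=0
cs,_=cv2.findContours(m,0,2); q=max(cs,key=cv2.contourArea)[:,0]
W=plane('scene',q,17)[:,:2].astype(np.float32); print('tray scene',cv2.minAreaRect(W))
c=lambda p,a,b,x,y,k: cv2.resize(p[b:y,a:x],None,fx=k,fy=k,interpolation=cv2.INTER_CUBIC)
cv2.imwrite('pics/tray0.png',np.hstack([cv2.resize(c(T,385,195,475,268,4),(390,320)),cv2.resize(c(S,125,265,225,360,4),(390,320))]))
E
```

```text
top (305, 224) centre 552.6 43.5 size 95.4 45.9 ang of w-side 11.0
top (233, 218) centre 565.1 222.1 size 44.9 61.7 ang of w-side 40.1
scene (291, 174) centre 574.7 208.4 size 44.0 89.1 ang of w-side 39.5
scene (255, 215) centre 558.0 34.9 size 96.1 58.0 ang of w-side 11.1
top (305, 224) centre 552.5 43.6 size 94.1 44.4 ang of w-side 11.0
top (233, 218) centre 565.4 222.4 size 42.7 60.4 ang of w-side 39.8
scene (291, 174) centre 567.9 217.8 size 40.4 62.8 ang of w-side 39.6
scene (255, 215) centre 557.4 36.7 size 92.4 51.2 ang of w-side 11.1
top (305, 224) centre 552.4 43.6 size 93.0 43.6 ang of w-side 10.9
top (233, 218) centre 565.5 222.5 size 41.4 59.5 ang of w-side 39.8
scene (291, 174) centre 567.7 218.9 size 37.8 58.8 ang of w-side 40.0
scene (255, 215) centre 556.5 39.9 size 89.2 42.8 ang of w-side 11.1
tray ((536.1458129882812, -267.9480895996094), (173.75503540039062, 110.13417053222656), 72.46444702148438)
tray scene ((542.1366577148438, -274.89593505859375), (168.6735076904297, 116.72022247314453), 72.42450714111328)
```

View pics/tray0.png

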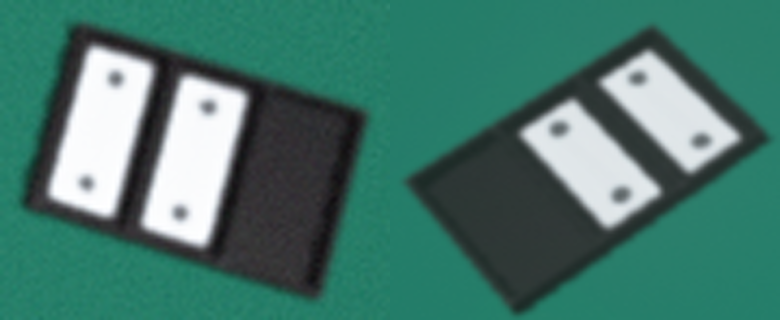

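```bash
python3 - <<'E'
from h import *
p,R=tool(); print(p.round(1)); print(R.round(3))
# tray empty-end edge
T=[(470,220.6),(458.9,262.8)]; S=[(129.4,318.4),(157.6,357.6)]
ty=np.array([np.cos(np.radians(72.4)),np.sin(np.radians(72.4))])
for n,uv in(('top',T),('scene',S)):
    for z in (0,17):
        W=plane(n,uv,z)[:,:2]; print(n,z,W.round(1).tolist(),np.linalg.norm(W[0]-W[1]).round(1),'slot',(W.mean(0)+30*ty).round(1))
# which end seen in scene
for d in ((.643,-.766),(-.643,.766)): print(d,proj('scene',[566.5+28*d[0],220.8+28*d[1],18]).round(1))
print('brown',plane('top',[(348,247)],24).round(0),'red',plane('top',[(307,281)],24).round(0),'green',plane('top',[(192,214)],36).round(0))
E
```

```text
[196.3 592.8 238. ]
[[ 0.314 -0.    -0.949]
 [ 0.949 -0.002  0.314]
 [-0.002 -1.    -0.   ]]
top 0 [[564.3, -377.4], [457.6, -343.7]] 111.9 slot [ 520. -332.]
top 17 [[562.2, -370.2], [457.1, -337.1]] 110.2 slot [ 518.7 -325.1]
scene 0 [[452.8, -334.2], [565.1, -369.9]] 117.9 slot [ 518.  -323.5]
scene 17 [[462.3, -337.3], [572.3, -372.2]] 115.4 slot [ 526.3 -326.1]
(0.643, -0.766) [[292.2 182.9]]
(-0.643, 0.766) [[288.2 169.3]]
brown [[495. -64.  24.]] red [[411.  38.  24.]] green [[575. 325.  36.]]
```

```bash
python3 -m crank '[[75,[-2.05,0,-2.56],[0,0,0]],[75,[-2.05,0,-2.56],[0,0,0]],[75,[-2.05,0,-2.56],[0,0,0]],[75,[-2.05,0,-2.56],[0,0,0]],[75,[-2.05,0,-2.56],[0,0,0]],[75,[-2.05,0,-2.56],[0,0,0]],[75,[-2.05,0,-2.56],[0,0,0]],[75,[-2.05,0,-2.56],[0,0,0]],[75,[-2.05,0,-2.56],[0,0,0]],[75,[-2.05,0,-2.56],[0,0,0]]]'; python3 -c "
from h import *
print(get_obs()['joint_positions'].round(4).tolist(),tool())"
```

```text
t: 0.93
eef_pos: [375.6, 316.7, 238.5]
ee_rot: [-0.573, 0.573, 0.414, -0.414]
ft_force: [0.1, -0.7, -0.3]
gripper_width: 66.1
[-0.6392, 0.5218, -0.2384, 1.9582, 0.1876, 0.683, 0.258] (array([375.56342521, 316.65967473, 238.54014107]), array([[ 3.14225843e-01, -3.11925888e-04, -9.49348209e-01],
       [ 9.49348174e-01, -3.22903327e-04,  3.14225938e-01],
       [-4.04562900e-04, -9.99999899e-01,  1.94661702e-04]]))
```

```bash
python3 -m crank '[[75,[-2.05,0,-2.56],[0,0,0]],[75,[-2.05,0,-2.56],[0,0,0]],[75,[-2.05,0,-2.56],[0,0,0]],[75,[-2.05,0,-2.56],[0,0,0]],[75,[-2.05,0,-2.56],[0,0,0]],[75,[-2.05,0,-2.56],[0,0,0]],[75,[-2.05,0,-2.56],[0,0,0]],[75,[-2.05,0,-2.56],[0,0,0]],[75,[-2.05,0,-2.56],[0,0,0]],[75,[-2.05,0,-2.56],[0,0,0]]]'; python3 -m crank '[[75,[0,1,0],[0,-5.9,0]],[75,[0,1,0],[0,-5.9,0]],[75,[0,1,0],[0,-5.9,0]],[75,[0,1,0],[0,-5.9,0]],[75,[0,1,0],[0,-5.7,0]],[75,[0,0,0],[0,0,0]]]'; python3 - <<'E'
from h import *
print(get_obs()['joint_positions'].round(4).tolist()); p,R=tool(); print(p.round(1),R.round(3))
t,d=vision.snapshot('top');s,d2=vision.snapshot('scene')
cv2.imwrite('pics/a1.png',np.hstack([cv2.resize(t[130:300,200:400],(400,340)),cv2.resize(s[100:270,150:350],(400,340))]))
print('shift tool cm',(R.T@(np.array([554,42,p[2]])-p)/10).round(2))
E
```

```text
t: 1.77
eef_pos: [554.0, 41.5, 238.4]
ee_rot: [0.573, -0.573, -0.414, 0.414]
ft_force: [-0.5, 0.2, 1.0]
gripper_width: 66.1
t: 2.27
eef_pos: [552.2, 42.6, 186.7]
ee_rot: [0.45, -0.448, -0.545, 0.547]
ft_force: [-0.3, 0.4, -0.7]
gripper_width: 66.0
[0.0739, 0.6878, -0.3916, 1.8257, 0.3809, 0.7072, 1.2331]
[552.2  42.6 186.7] [[-0.193 -0.004 -0.981]
 [ 0.981 -0.    -0.193]
 [ 0.001 -1.     0.004]]
shift tool cm [-0.09 -0.   -0.17]
```

View pics/a1.png

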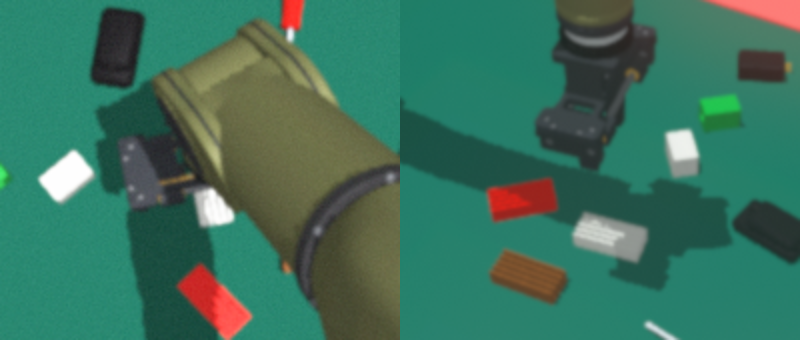

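Top view: the arm hides the heat sink, which pokes out at full-picture pixel (305,233). Scene view: the gripper is above it and the heat sink at (304,219) is unmoved. Next I descend.

```bash
python3 -m crank '[[75,[-0.02,2.6,-0.03],[0,0,0]],[75,[-0.02,2.6,-0.04],[0,0,0]],[75,[-0.02,2.6,-0.04],[0,0,0]],[75,[-0.03,2.6,-0.04],[0,0,0]],[75,[0,2.2,0],[0,0,0]],[75,[0,1.4,0],[0,0,0]],[75,[0,0,0],[0,0,0]],[75,[0,0,0],[0,0,0]]]'; python3 - <<'E'
from h import *
s,d2=vision.snapshot('scene'); t,_=vision.snapshot('top')
cv2.imwrite('pics/a2.png',np.hstack([cv2.resize(s[170:255,205:305],None,fx=4.5,fy=4.5,interpolation=2),cv2.resize(t[180:265,250:325],None,fx=4.5,fy=4.5,interpolation=2)]))
p,R=tool();print(p.round(1),get_obs()['ft_force'])
# jaw tip expected pixels
for s_ in(-33,33): print(proj('scene',p+R[:,0]*s_).round(1),proj('top',p+R[:,0]*s_).round(1))
E
```

```text
t: 3.03
eef_pos: [555.5, 42.8, 49.0]
ee_rot: [0.45, -0.45, -0.545, 0.545]
ft_force: [0.7, 0.2, -0.2]
gripper_width: 66.0
[556.3  42.9  50. ] [ 0.10834126 -0.31743107  0.01139405]
[[250.5 218.4]] [[318.5 218.4]]
[[259.3 199.8]] [[292.  223.4]]
```

View pics/a2.png

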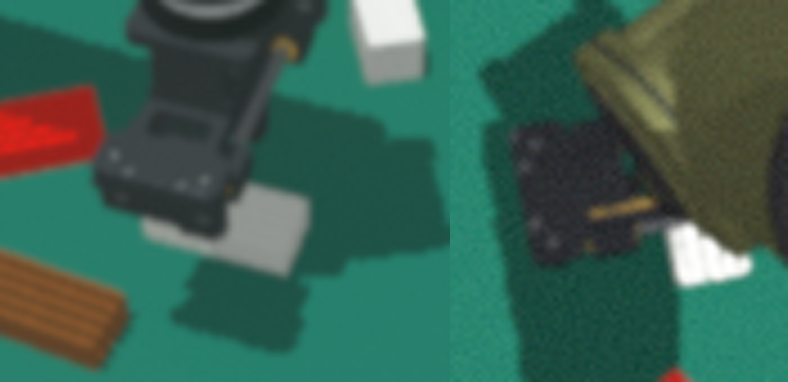

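```bash
python3 -m crank '[[75,[0,1.0,0.1],[0,0,0]],[75,[0,1.0,0.1],[0,0,0]],[75,[0,0.9,0],[0,0,0]],[75,[0,0.5,0],[0,0,0]],[75,[0,0,0],[0,0,0]],[75,[0,0,0],[0,0,0]]]'; python3 -c "
from h import *
p,R=tool();print(p.round(1),R.round(3),get_obs()['ft_force'])"
```

```text
t: 3.63
eef_pos: [553.0, 42.2, 14.2]
ee_rot: [0.45, -0.45, -0.545, 0.546]
ft_force: [-0.1, -0.0, 0.2]
gripper_width: 65.6
[553.   42.2  14.2] [[-0.191 -0.001 -0.982]
 [ 0.982 -0.    -0.191]
 [ 0.    -1.     0.001]] [-0.14982092 -0.02631696  0.24971586]
```

```bash
python3 -m crank '[[30,[0,0,0],[0,0,0]],[30,[0,0,0],[0,0,0]],[30,[0,0,0],[0,0,0]],[30,[0,0,0],[0,0,0]],[30,[0,0,0],[0,0,0]],[30,[0,0,0],[0,0,0]]]'
```

```text
t: 4.13
eef_pos: [553.5, 42.3, 15.0]
ee_rot: [-0.45, 0.45, 0.546, -0.545]
ft_force: [-0.2, 0.5, 2.2]
gripper_width: 39.5
```

```bash
python3 -m crank '[[20,[0,-0.5,0],[0,0,0]],[20,[0,-1,0],[0,0,0]],[20,[0,-2,0],[0,0,0]],[20,[0,-2,0],[0,0,0]],[20,[0,-2,0],[0,0,0]],[20,[0,-2,0],[0,0,0]],[20,[0,-1,0],[0,0,0]],[20,[0,-0.5,0],[0,0,0]],[20,[0,0,0],[0,0,0]]]'; python3 - <<'E'
from h import *
s,d2=vision.snapshot('scene')
cv2.imwrite('pics/a3.png',cv2.resize(s[130:255,205:335],None,fx=4.5,fy=4.5,interpolation=2))
p,R=tool();print(p.round(1),R.round(3).tolist(),get_obs()['joint_positions'].round(4).tolist())
a=np.arctan2(R[1,0],R[0,0])*57.3; print('jaw ang',a)
tg=np.array([520.5,-325.5,p[2]]); print('shift',(R.T@(tg-p)/10).round(2))
E
```

```text
t: 4.88
eef_pos: [553.8, 42.1, 125.8]
ee_rot: [-0.45, 0.45, 0.546, -0.545]
ft_force: [0.0, 0.5, -0.6]
gripper_width: 39.6
[553.2  42.  124.8] [[-0.19, 0.0, -0.982], [0.982, -0.0, -0.19], [-0.0, -1.0, -0.0]] [0.0396, 0.7776, -0.3356, 1.8737, 0.4468, 0.5644, 1.1736]
jaw ang 100.97329279764581
shift [-35.46   0.    10.2 ]
```

View pics/a3.png

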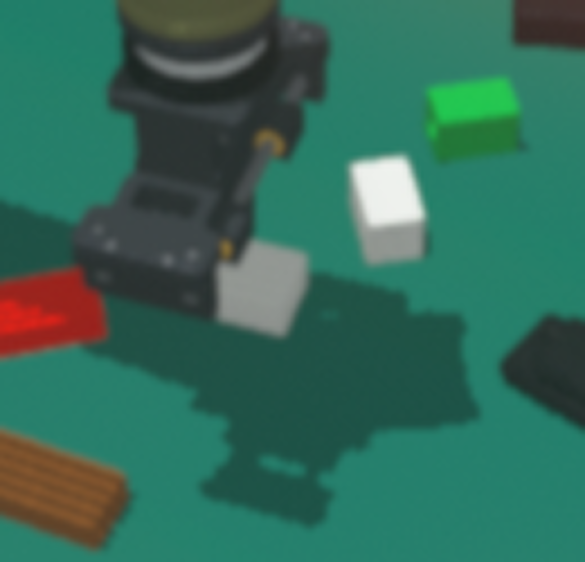

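The heat sink is held and clear of the bench: its end is at crop pixel (262,285). I'm carrying it to the tray.

```bash
python3 -m crank '[[20,[-1.5,0,0.4],[0,0,0]],[20,[-3,0,0.9],[0,0,0]],[20,[-3.4,0,1],[0,0,0]],[20,[-3.4,0,1],[0,0,0]],[20,[-3.4,0,1],[0,0,0]],[20,[-3.4,0,1],[0,0,0]],[20,[-3.4,0,1],[0,0,0]],[20,[-3.4,0,1],[0,0,0]],[20,[-3.4,0,1],[0,0,0]],[20,[-3.4,0,0.9],[0,0,0]],[20,[-2.4,0,0.7],[0,0,0]],[20,[-1.3,0,0.3],[0,0,0]]]'; python3 -m crank '[[20,[0,0,0],[0,4.6,0]],[20,[0,0,0],[0,6,0]],[20,[0,0,0],[0,6,0]],[20,[0,0,0],[0,6,0]],[20,[0,0,0],[0,6,0]],[20,[0,0,0],[0,0,0]],[20,[0,0,0],[0,0,0]]]';  python3 - <<'E'
from h import *
s,d2=vision.snapshot('scene');t,_=vision.snapshot('top')
cv2.imwrite('pics/a4.png',np.hstack([cv2.resize(s[255:365,115:235],None,fx=3.5,fy=3.5,interpolation=2),cv2.resize(t[180:290,380:490],None,fx=3.3,fy=3.5,interpolation=2)]))
p,R=tool();print(p.round(1),R.round(3).tolist(),get_obs()['joint_positions'].round(4).tolist())
a=np.arctan2(R[1,0],R[0,0])*57.3; print('jaw ang',a,get_obs()['gripper_width'])
tg=np.array([520.5,-325.5,p[2]]); print('shift',(R.T@(tg-p)/10).round(2))
E
```

```text
t: 5.93
eef_pos: [517.9, -329.5, 122.8]
ee_rot: [0.452, -0.451, -0.543, 0.545]
ft_force: [-0.1, -0.9, -0.8]
gripper_width: 39.6
t: 6.52
eef_pos: [520.6, -323.3, 123.9]
ee_rot: [0.57, -0.569, -0.419, 0.419]
ft_force: [0.1, 0.1, -0.7]
gripper_width: 39.6
[ 520.6 -323.9  124.2] [[0.3, -0.001, -0.954], [0.954, 0.001, 0.3], [0.001, -1.0, 0.001]] [0.6519, 0.8326, -0.3058, 1.6936, 0.3645, 0.6729, 1.419]
jaw ang 72.57657649874093 39.33859809691857
shift [-0.15 -0.   -0.04]
```

View pics/a4.png

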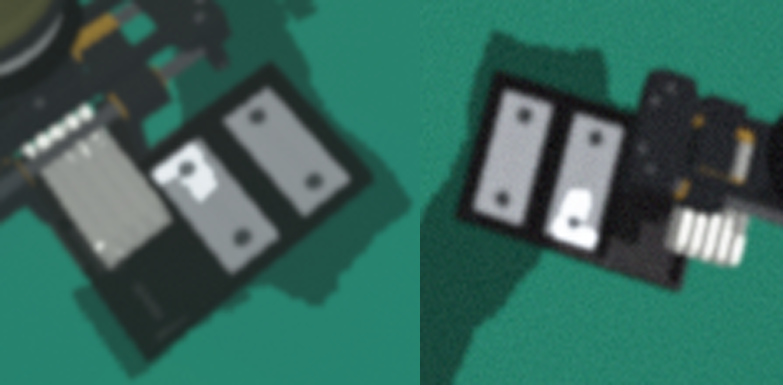

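Both views show the heat sink over the empty compartment, lengthwise. I'll lower it to just above the walls and compare.

```bash
python3 -m crank '[[20,[-0.1,1,0],[0,0,0]],[20,[0,1.8,0],[0,0,0]],[20,[0,2,0],[0,0,0]],[20,[0,1.8,0],[0,0,0]],[20,[0,1.2,0],[0,0,0]],[20,[0,0.4,0],[0,0,0]],[20,[0,0,0],[0,0,0]],[20,[0,0,0],[0,0,0]]]';  python3 - <<'E'
from h import *
s,d2=vision.snapshot('scene');t,_=vision.snapshot('top')
cv2.imwrite('pics/a5.png',np.hstack([cv2.resize(s[265:365,115:215],None,fx=4,fy=4,interpolation=2),cv2.resize(t[190:290,390:490],None,fx=4,fy=4,interpolation=2)]))
p,R=tool();print(p.round(1),R.round(3).tolist(),get_obs()['joint_positions'].round(4).tolist())
# expected heat sink end corners (from tool) and slot corners, top view
for n in('top','scene'):
  for lab,base,z,L,W in(('hs',p,p[2]+9,45,20),('slot floor',np.array([520.5,-325.5,0]),3,52,26),('slot rim',np.array([520.5,-325.5,0]),17,52,26)):
    ex=np.array([R[0,2],R[1,2]]); ey=np.array([R[0,0],R[1,0]])
    C=[np.r_[base[:2]+a*L*ex+b*W*ey,z] for a,b in((-1,-1),(-1,1),(1,1),(1,-1))]
    o=np.array([115,265]) if n=='scene' else np.array([390,190])
    q=(proj(n,C)-o+.5)*4-.5
    if n=='top': q[:,0]+=400
    print(n,lab,q.round(0).tolist())
E
```

```text
t: 7.28
eef_pos: [520.7, -325.8, 42.9]
ee_rot: [-0.57, 0.571, 0.418, -0.417]
ft_force: [0.5, -1.3, 0.0]
gripper_width: 39.7
[ 521.  -326.1   43.6] [[0.303, 0.002, -0.953], [0.953, -0.001, 0.303], [-0.0, -1.0, -0.002]] [0.6225, 0.9514, -0.2487, 1.7202, 0.4147, 0.5202, 1.3749]
top hs [[727.0, 124.0], [663.0, 104.0], [625.0, 245.0], [690.0, 266.0]]
top slot floor [[705.0, 127.0], [625.0, 102.0], [583.0, 258.0], [664.0, 284.0]]
top slot rim [[715.0, 124.0], [634.0, 99.0], [590.0, 257.0], [672.0, 283.0]]
scene hs [[151.0, 311.0], [218.0, 258.0], [127.0, 140.0], [61.0, 187.0]]
scene slot floor [[171.0, 361.0], [254.0, 294.0], [152.0, 163.0], [71.0, 222.0]]
scene slot rim [[165.0, 352.0], [249.0, 285.0], [146.0, 152.0], [64.0, 212.0]]
```

View pics/a5.png

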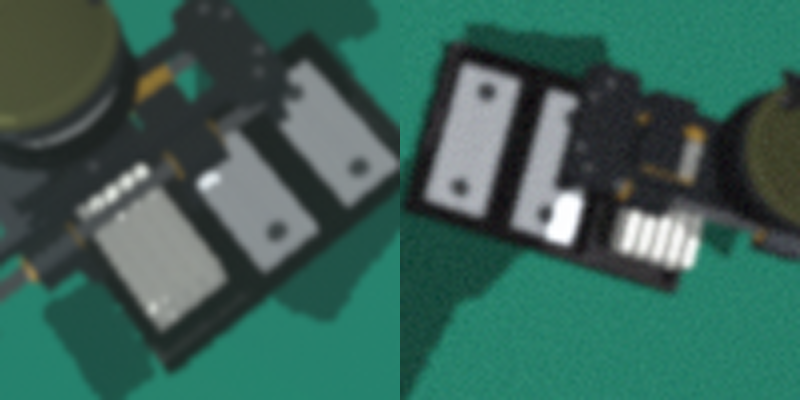

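```bash
python3 - <<'E'
from h import *
p,R=tool(); ex=np.array([.953,-.303]); ey=np.array([.303,.953])
z=p[2]+9.5
def c(n,px,zz,a,b): return plane(n,[px],zz)[0,:2]-a*ex-b*ey
print('hs scene',c('scene',(155.9,348.4),z,45,-20),c('scene',(171.8,333.9),z,45,20))
print('hs top',c('top',(444.4,253.8),z,-45,20),c('top',(463.1,257.6),z,-45,-20))
print('slot scene',c('scene',(157.6,357.6),0,56,-30), c('scene',(115+167/4,265+372/4),0,56,-30))
print('slot top',c('top',(458.9,262.8),17,-56,-30),c('top',(470,220.6),17,56,-30)); print(p)
E
```

```text
hs scene [ 535.81071036 -332.0827639 ] [ 532.45776448 -331.26888523]
hs top [ 514.23305482 -322.30242154] [ 517.47816369 -328.09126072]
slot scene [ 520.8465589  -324.35066245] [ 519.83385949 -325.87313322]
slot top [ 519.58628206 -325.45567446] [ 517.92562721 -324.69018295]
[ 521.03455361 -326.0765722    43.63968801]
```

In the scene view, the heat sink's top edge at (150,308)–(215,255) matches where the tool pose puts it. The slot agrees within 2 mm, so I'll lower it.

```bash
python3 -m crank '[[20,[0,0.5,0],[0,0,0]],[20,[0,0.5,0],[0,0,0]],[20,[0,0.5,0],[0,0,0]],[20,[0,0.5,0],[0,0,0]],[20,[0,0.3,0],[0,0,0]],[20,[0,0,0],[0,0,0]],[20,[0,0,0],[0,0,0]],[20,[0,0,0],[0,0,0]]]'; python3 -c "
from h import *
o=[get_obs() for _ in range(1)]; print(o[0]['eef_pos'].round(1),o[0]['ft_force'].round(2),o[0]['wrist_torque'].round(3),o[0]['gripper_width'])"
```

```text
t: 8.05
eef_pos: [520.4, -325.7, 19.7]
ee_rot: [-0.571, 0.571, 0.418, -0.417]
ft_force: [-0.0, -0.3, -0.2]
gripper_width: 39.7
[ 520.4 -325.7   19.7] [-0.02 -0.27 -0.19] [-0.002  0.027 -0.008] 39.67286175775031
```

```bash
python3 -m crank '[[20,[0,0.12,0],[0,0,0]],[20,[0,0,0],[0,0,0]],[20,[0,0,0],[0,0,0]],[52,[0,0,0],[0,0,0]],[58,[0,0,0],[0,0,0]],[58,[0,0,0],[0,0,0]],[58,[0,0,0],[0,0,0]]]'; python3 -m crank '[[58,[0,-1,0],[0,0,0]],[58,[0,-2,0],[0,0,0]],[58,[0,-2.5,0],[0,0,0]],[58,[0,-2.5,0],[0,0,0]],[58,[0,-2.5,0],[0,0,0]],[58,[0,-2,0],[0,0,0]],[70,[0,-1,0],[0,0,0]],[70,[0,0,0],[0,0,0]]]';  python3 - <<'E'
from h import *
s,d2=vision.snapshot('scene');t,d=vision.snapshot('top')
cv2.imwrite('pics/a6.png',np.hstack([cv2.resize(s[265:365,115:215],None,fx=4,fy=4,interpolation=2),cv2.resize(t[190:290,390:490],None,fx=4,fy=4,interpolation=2)]))
p,R=tool();print(p.round(1),get_obs()['joint_positions'].round(4).tolist())
E
```

```text
t: 8.63
eef_pos: [520.5, -325.7, 18.6]
ee_rot: [-0.571, 0.571, 0.418, -0.417]
ft_force: [-0.4, -0.0, 0.5]
gripper_width: 50.6
t: 9.3
eef_pos: [521.8, -326.4, 156.4]
ee_rot: [-0.569, 0.572, 0.418, -0.417]
ft_force: [0.5, 0.7, -0.1]
gripper_width: 60.8
[ 519.9 -325.6  153.3] [0.6649, 0.7931, -0.3241, 1.6749, 0.3469, 0.7312, 1.4337]
```

View pics/a6.png

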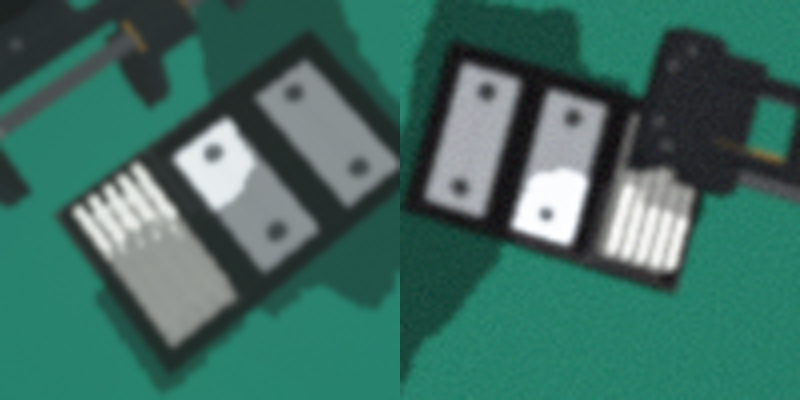

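Scene and top views: the heat sink sits inside the empty compartment, scene crop (155,260) and top crop (645,225), with floor visible all round. To plan the 90° tilt I'll fit the arm's kinematics from the logged poses.

```bash
cat > fk.py <<'E'
import numpy as np
from scipy.spatial.transform import Rotation as Rn
Y=lambda a:Rn.from_euler('y',a).as_matrix(); Z=lambda a:Rn.from_euler('z',a).as_matrix()
def fk(q,sg,P):
    h,L1,L2,L3,o1,o7,e=P
    R=Z(sg[0]*q[0]+o1); p=np.array([0,0,h])
    R=R@Y(q[1])@Z(sg[1]*q[2]); p=p+R@[e,0,L1]
    R=R@Y(q[3]); p=p+R@[-e,0,0]; R=R@Z(sg[2]*q[4]); p=p+R@[0,0,L2]
    R=R@Y(q[5])@Z(sg[3]*q[6]+o7); p=p+R@[0,0,L3]
    # tool axes: y = pointing(z of flange), x jaw
    return p,np.c_[R[:,0],R[:,2],-R[:,1]]
E
python3 - <<'E'
from fk import *; import itertools
from scipy.optimize import least_squares
c=lambda a:np.array([[np.cos(np.radians(a)),0,0],[np.sin(np.radians(a)),0,0],[0,-1,0]])
D=[([-1.21716,.68998,-.19449,1.56632,.1573,.90252,-.21509],[196.4,592.7,237.9],71.7),
([-0.6392,0.5218,-0.2384,1.9582,0.1876,0.683,0.258],[375.6,316.7,238.5],71.7),
([0.0739,0.6878,-0.3916,1.8257,0.3809,0.7072,1.2331],[552.2,42.6,186.7],101.1),
([0.0396,0.7776,-0.3356,1.8737,0.4468,0.5644,1.1736],[553.2,42,124.8],100.97),
([0.6519,0.8326,-0.3058,1.6936,0.3645,0.6729,1.419],[520.6,-323.9,124.2],72.6),
([0.6225,0.9514,-0.2487,1.7202,0.4147,0.5202,1.3749],[521,-326.1,43.6],72.4),
([0.6649,0.7931,-0.3241,1.6749,0.3469,0.7312,1.4337],[519.9,-325.6,153.3],72.5)]
res=[]
for sg in itertools.product((1,-1),repeat=4):
  for o1 in(0,):
   for o7 in(0,1.57,3.14,-1.57):
    def f(P):
        r=[]
        for q,p,a in D:
            pp,R=fk(q,sg,P); T=c(a); T[:,2]=np.cross(T[:,0],T[:,1])
            r+=list((pp-p)/5)+list(((R-T)*20).ravel())
        return r
    s=least_squares(f,[340,400,400,250,o1,o7,0]); res.append((s.cost,sg,s.x.round(3).tolist()))
res.sort(key=lambda r:r[0])
for r in res[:4]: print(r)
E
```

```text
(np.float64(2.044333067954385), (-1, -1, -1, -1), [369.013, 563.751, 347.107, 351.955, -0.078, 3.063, -1.025])
(np.float64(2.044333067975086), (-1, -1, -1, -1), [369.008, 563.751, 347.107, 351.95, -0.078, 3.063, -1.025])
(np.float64(2.0443330679835108), (-1, -1, -1, -1), [369.01, 563.751, 347.107, 351.952, -0.078, 3.063, -1.025])
(np.float64(2.04433306804255), (-1, -1, -1, -1), [369.016, 563.751, 347.107, 351.958, -0.078, -3.22, -1.025])
```

```bash
cat > plan.py <<'E'
from fk import *
from scipy.optimize import least_squares
sg=(-1,-1,-1,-1); P=[369.013,563.751,347.107,351.955,-.078,3.063,-1.025]
lo=np.array([-3.01,-.46,-1.47,.13,-1,.04,-2.66]);hi=np.array([3.01,2.08,1.51,2.56,4.14,2.09,2.66])
def down(a): 
    x=np.array([np.cos(a),np.sin(a),0]); y=np.array([0,0,-1.]); return np.c_[x,y,np.cross(x,y)]
def ik(q0,p,R,w=.02):
    def f(q):
        pp,RR=fk(q,sg,P); return np.r_[(pp-p)/100,(RR-R).ravel(),w*(q-q0)]
    s=least_squares(f,np.clip(q0,lo+1e-3,hi-1e-3),bounds=(lo,hi)); pp,RR=fk(s.x,sg,P)
    return s.x,np.linalg.norm(pp-p),np.linalg.norm(RR-R)
E
python3 - <<'E'
from plan import *
q0=np.array([0.04,.778,-.336,1.874,.447,.564,1.17])
sp=np.array([566.5,220.8,60])
for case,a0 in(('A',40),('B',-140)):
    q=q0.copy()
    q,e,er=ik(q,sp,down(np.radians(a0)),.001); print(case,'grasp',q.round(2),e.round(1),er.round(3))
    if e>5 or er>.1: continue
    for pos in ((560,0),(520,150),(560,-100),(500,250)):
      for yaw in range(-240,241,30):
        qq=q.copy(); ok=True; n=max(abs(yaw)//10,1)+1; worst=0
        for k in range(1,n+1):
            qq,e,er=ik(qq,np.array([sp[0]+(pos[0]-sp[0])*k/n,sp[1]+(pos[1]-sp[1])*k/n,60+190*k/n]),down(np.radians(a0+yaw*k/n)))
            worst=max(worst,e/50,er*2)
        if worst>.3: continue
        Rd=down(np.radians(a0+yaw))
        for k in range(1,16):
            th=np.radians(6*k)*(1 if case=='A' else -1)
            qn,e,er=ik(qq,np.array([pos[0],pos[1],250-80*k/15]),Rd@Rn.from_rotvec([th,0,0]).as_matrix()); 
            worst=max(worst,e/50,er*2); qq=qn
        m=np.minimum(qq-lo,hi-qq).min()
        if worst<.4: print(case,pos,'yaw',yaw,'hole dir',130+yaw,qq.round(2),'marg',m.round(2),worst.round(2))
E
```

```text
A grasp [-0.45  0.91  0.01  1.74 -0.01  0.5   0.26] 0.0 0.0
A (560, 0) yaw -180 hole dir -50 [-1.48  1.98  1.38  2.15 -1.    0.12 -2.66] marg 0.0 0.22
A (560, 0) yaw -60 hole dir 70 [ 0.93  1.42 -0.61  1.81 -0.96  1.03  1.2 ] marg 0.04 0.0
A (560, 0) yaw -30 hole dir 100 [ 0.64  1.42 -0.45  1.29 -0.66  1.62  0.87] marg 0.34 0.0
A (560, 0) yaw 0 hole dir 130 [ 0.5   1.67 -1.05  0.74 -0.07  2.09  0.41] marg 0.0 0.03
A (560, 0) yaw 90 hole dir 220 [-0.64  1.65  1.07  0.76  0.    2.09  2.56] marg 0.0 0.4
A (560, 0) yaw 120 hole dir 250 [-0.48  1.42 -0.12  1.11  0.94  2.06  1.9 ] marg 0.03 0.0
A (560, 0) yaw 150 hole dir 280 [-0.61  1.32 -0.13  1.64  1.2   1.75  1.61] marg 0.34 0.0
A (560, 0) yaw 180 hole dir 310 [-0.45  1.42 -0.47  2.15  1.64  2.09  1.16] marg 0.0 0.15
A (520, 150) yaw -60 hole dir 70 [ 1.    1.77 -1.13  2.12 -0.86  0.27  1.2 ] marg 0.14 0.08
A (520, 150) yaw -30 hole dir 100 [ 0.56  1.41 -0.57  1.62 -0.74  1.26  1.  ] marg 0.26 0.0
A (520, 150) yaw 0 hole dir 130 [ 0.27  1.46 -0.47  1.11 -0.53  1.83  0.8 ] marg 0.26 0.0
A (520, 150) yaw 120 hole dir 250 [-0.82  1.49  0.
[... 2726 characters left out ...]
.44  0.33  2.29  1.79  1.33 -2.26] marg 0.27 0.06
B (560, -100) yaw -120 hole dir 10 [ 1.28  2.08 -1.17  2.56  3.63  1.08  0.17] marg 0.0 0.36
B (560, -100) yaw -90 hole dir 40 [ 1.5   2.04 -1.47  2.13  1.27  0.23  2.24] marg 0.0 0.05
B (500, 250) yaw -240 hole dir -110 [-1.12  1.66  1.1   0.75  0.    2.09 -0.56] marg 0.0 0.27
B (500, 250) yaw -210 hole dir -80 [-1.3   1.51  0.73  1.17  0.42  1.64 -0.81] marg 0.45 0.0
B (500, 250) yaw -180 hole dir -50 [-1.65  1.56  0.93  1.7   0.51  0.92 -0.92] marg 0.52 0.0
B (500, 250) yaw -150 hole dir -20 [-1.59  1.47  0.56  2.2   1.64  0.97 -2.12] marg 0.36 0.06
B (500, 250) yaw -60 hole dir 70 [ 0.87  2.02 -1.37  2.25  2.65  0.16  0.9 ] marg 0.06 0.02
```

Plan: grip the spacer with the jaw at 40° (perpendicular to its axis), lift, move to about (500,250), then tilt +90° about tool x. No yaw is needed, and the joints keep at least 0.4 rad of margin. I'll turn first, then translate.

```bash
python3 -m crank '[[72,[0,0,0],[0,5.5,0]],[72,[0,0,0],[0,5.5,0]],[72,[0,0,0],[0,5.5,0]],[72,[0,0,0],[0,5.5,0]],[72,[0,0,0],[0,5.5,0]],[72,[0,0,0],[0,5,0]],[72,[1.2,0,1.2],[0,0,0]],[72,[2.5,0,2.5],[0,0,0]],[72,[2.6,0,2.6],[0,0,0]],[72,[2.6,0,2.6],[0,0,0]],[72,[2.6,0,2.6],[0,0,0]],[72,[2.6,0,2.6],[0,0,0]]]';  python3 -m crank '[[72,[2.6,0,2.6],[0,0,0]],[72,[2.6,0,2.6],[0,0,0]],[72,[2.6,0,2.6],[0,0,0]],[72,[2.6,0,2.6],[0,0,0]],[72,[2.6,0,2.6],[0,0,0]],[72,[2.6,0,2.6],[0,0,0]],[72,[2.6,0,2.6],[0,0,0]],[72,[2.6,0,2.6],[0,0,0]],[72,[2,0,2],[0,0,0]],[72,[1.2,0,1.2],[0,0,0]],[72,[0,0,0],[0,0,0]],[72,[0,0,0],[0,0,0]]]'; python3 - <<'E'
from h import *
p,R=tool(); print(p.round(1),R.round(3).tolist(),get_obs()['joint_positions'].round(3).tolist(),'jaw',np.degrees(np.arctan2(R[1,0],R[0,0])))
print('shift',(R.T@(np.array([566.5,220.8,p[2]])-p)/10).round(2))
s,d2=vision.snapshot('scene');t,d=vision.snapshot('top')
cv2.imwrite('pics/b1.png',np.hstack([cv2.resize(s[120:240,230:350],None,fx=3.3,fy=3.3,interpolation=2),cv2.resize(t[195:285,385:475],None,fx=4.4,fy=4.4,interpolation=2)]))
cv2.imwrite('pics/b1t.png',t)
E
```

```text
t: 10.4
eef_pos: [536.8, -125.3, 151.8]
ee_rot: [0.665, -0.664, -0.24, 0.242]
ft_force: [0.1, -1.0, 0.1]
gripper_width: 63.6
t: 11.4
eef_pos: [567.2, 211.2, 151.9]
ee_rot: [-0.664, 0.665, 0.241, -0.243]
ft_force: [0.6, -0.4, 0.8]
gripper_width: 63.5
[567.2 211.2 151.9] [[0.766, -0.003, -0.643], [0.643, -0.002, 0.766], [-0.003, -1.0, 0.0]] [-0.411, 0.772, -0.039, 1.708, 0.044, 0.665, 0.225] jaw 40.00372975188629
shift [ 0.56 -0.    0.78]
```

View pics/b1.png

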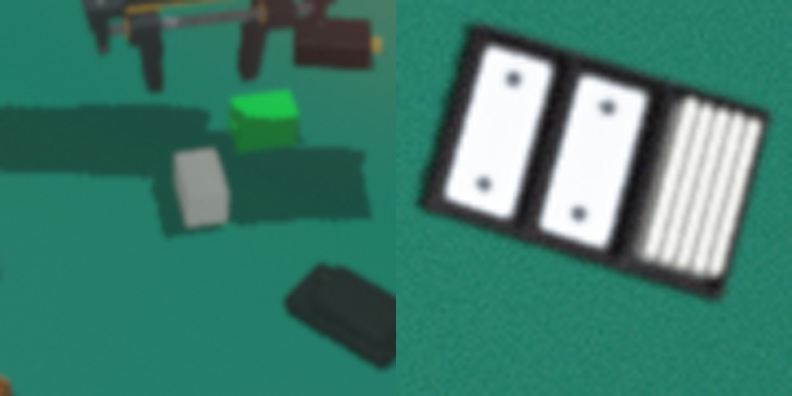

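The top view now shows the heat sink lying in the slot, crop (700,185). I'll measure it against the tray's own outline.

```bash
python3 - <<'E'
from h import *
t=cv2.imread('pics/b1t.png'); k=8; x0,y0=440,205
sub=cv2.resize(t[205:275,x0:480],None,fx=k,fy=k,interpolation=2)
m=cv2.morphologyEx((sub.min(2)>130).astype(np.uint8),cv2.MORPH_CLOSE,np.ones((15,15)))
n,l,st,ce=cv2.connectedComponentsWithStats(m)
for i in range(1,n):
    if st[i,4]<3000: continue
    q=cv2.findContours((l==i).astype(np.uint8),0,2)[0][0][:,0].astype(float)
    W=plane('top',(q+.5)/k-.5+[x0,y0],27)[:,:2].astype(np.float32); print(cv2.minAreaRect(W))
P=cloud('top',vision.snapshot('top')[1]); print(P[235:245:3,448:462:3,2].round(0))
E
```

```text
((519.35400390625, -323.5414123535156), (48.198307037353516, 96.13961029052734), 72.07557678222656)
[[12. 24. 26. 25. 14.]
 [19. 26. 26. 26. 18.]
 [25. 22. 26. 26. 28.]
 [30. 21. 18. 29. 24.]]
```

The heat sink is at (519,−324) with its top at z≈26, against the slot at (519,−325), so it lies flat and centred. I'll descend on the spacer.

```bash
python3 -m crank '[[72,[0.28,1.2,0.4],[0,0,0]],[72,[0.28,2.2,0.38],[0,0,0]],[72,[0,2.4,0],[0,0,0]],[72,[0,2.4,0],[0,0,0]],[72,[0,1.6,0],[0,0,0]],[72,[0,0.2,0],[0,0,0]],[72,[0,0,0],[0,0,0]],[72,[0,0,0],[0,0,0]]]'; python3 - <<'E'
from h import *
p,R=tool(); print(p.round(1)); print('shift',(R.T@(np.array([566.5,220.8,4])-p)/10).round(2))
s,d2=vision.snapshot('scene');t,d=vision.snapshot('top')
cv2.imwrite('pics/b2.png',np.hstack([cv2.resize(s[130:220,240:340],None,fx=4,fy=4,interpolation=2),cv2.resize(t[175:265,185:285],None,fx=4,fy=4,interpolation=2)]))
E
```

```text
t: 12.22
eef_pos: [568.2, 220.2, 53.9]
ee_rot: [-0.665, 0.665, 0.241, -0.241]
ft_force: [0.1, 0.0, -0.1]
gripper_width: 63.1
[568.2 220.2  53.9]
shift [-0.09  4.99  0.15]
```

View pics/b2.png

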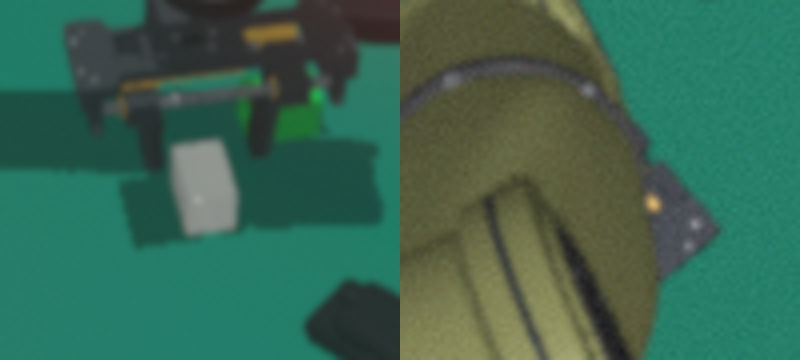

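The scene view shows the spacer centred between the fingers at (152,145) and (262,135). Its near end at (205,215) is plain. I'll finish the descent and close.

```bash
python3 -m crank '[[72,[-0.1,1.2,0.1],[0,0,0]],[72,[0,1.4,0.05],[0,0,0]],[72,[0,1.2,0],[0,0,0]],[72,[0,0.8,0],[0,0,0]],[72,[0,0.3,0],[0,0,0]],[72,[0,0,0],[0,0,0]],[72,[0,0,0],[0,0,0]]]'; python3 -m crank '[[20,[0,0,0],[0,0,0]],[20,[0,0,0],[0,0,0]],[20,[0,0,0],[0,0,0]],[20,[0,0,0],[0,0,0]],[20,[0,0,0],[0,0,0]],[20,[0,0,0],[0,0,0]],[20,[0,0,0],[0,0,0]]]'
```

```text
t: 12.9
eef_pos: [565.9, 221.0, 4.2]
ee_rot: [-0.665, 0.665, 0.241, -0.241]
ft_force: [0.1, 0.5, -0.5]
gripper_width: 63.3
t: 13.48
eef_pos: [566.5, 221.4, 4.9]
ee_rot: [0.665, -0.665, -0.242, 0.241]
ft_force: [0.6, 0.1, 2.9]
gripper_width: 35.9
```

```bash
python3 -m crank '[[20,[0,-0.6,0],[0,0,0]],[20,[0,-1.4,0],[0,0,0]],[20,[0,-2,0],[0,0,0]],[20,[0,-2.5,0],[0,0,0]],[20,[-0.4,-2.5,0.8],[0,0,0]],[20,[-0.6,-2.5,1.2],[0,0,0]],[20,[-0.6,-2.5,1.3],[0,0,0]],[20,[-0.6,-2.5,1.3],[0,0,0]],[20,[-0.6,-2,1.2],[0,0,0]],[20,[-0.4,-1,0.7],[0,0,0]],[20,[0,-0.5,0],[0,0,0]],[20,[0,0,0],[0,0,0]]]'; python3 - <<'E'
from h import *
p,R=tool(); o=get_obs(); print(p.round(1),o['joint_positions'].round(3).tolist(),o['gripper_width'])
s,d2=vision.snapshot('scene')
cv2.imwrite('pics/b3.png',cv2.resize(s[80:230,200:400],None,fx=4,fy=4,interpolation=2))
E
```

```text
t: 14.48
eef_pos: [500.1, 250.4, 205.6]
ee_rot: [-0.665, 0.665, 0.242, -0.241]
ft_force: [-0.2, -0.3, -2.4]
gripper_width: 35.3
[500.1 250.4 205.6] [-0.533, 0.642, -0.024, 1.81, 0.023, 0.688, 0.127] 35.32789778061833
```

View pics/b3.png

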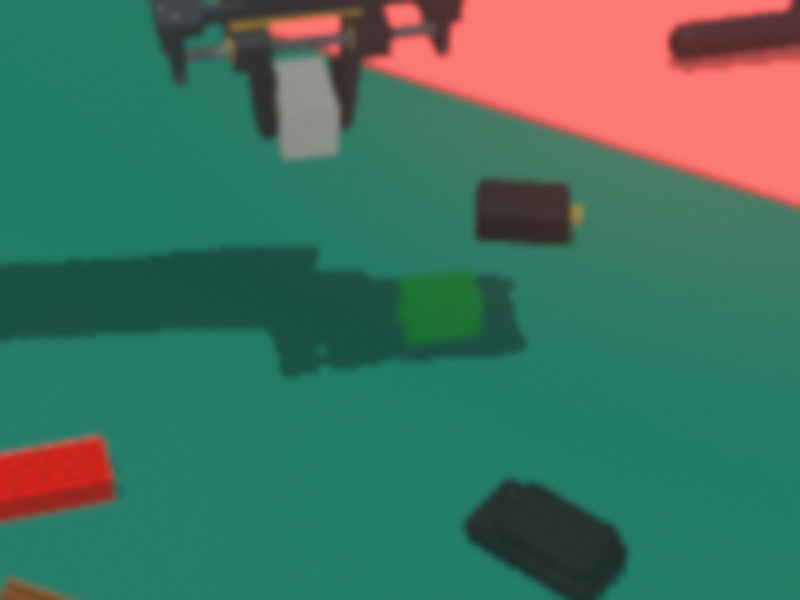

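The spacer is held, with the plain end facing the camera at (310,130). I'll tilt in stages and check the joints.

```bash
python3 -m crank '[[20,[0,0,0],[3,0,0]],[20,[0,0,0],[5,0,0]],[20,[0,0,0],[5,0,0]],[20,[0,0,0],[5,0,0]],[20,[0,0,0],[5,0,0]],[20,[0,0,0],[5,0,0]],[20,[0,0,0],[2,0,0]],[20,[0,0,0],[0,0,0]]]'; python3 - <<'E'
from h import *
p,R=tool(); o=get_obs(); print(p.round(1),R.round(2).tolist(),o['joint_positions'].round(3).tolist(),o['gripper_width'])
from fk import *; 
from plan import sg,P
print(fk(o['joint_positions'],sg,P)[0].round(0))
E
```

```text
t: 15.2
eef_pos: [501.3, 246.6, 201.4]
ee_rot: [0.815, -0.471, -0.167, 0.294]
ft_force: [0.8, 0.3, -2.6]
gripper_width: 36.0
[501.3 246.6 201.4] [[0.77, -0.32, -0.55], [0.64, 0.38, 0.67], [-0.0, -0.87, 0.5]] [-0.067, 0.798, -0.373, 1.655, -0.286, 0.928, 0.526] 36.00203788470454
[505. 262. 207.]
```

```bash
python3 -m crank '[[20,[0,0,0],[3,0,0]],[20,[0,0,0],[5,0,0]],[20,[0,0,0],[5,0,0]],[20,[0,0,0],[5,0,0]],[20,[0,0,0],[5,0,0]],[20,[0,0,0],[5,0,0]],[20,[0,0,0],[2,0,0]],[20,[0,0,0],[0,0,0]]]'; python3 - <<'E'
from h import *
p,R=tool(); o=get_obs(); print(p.round(1),R.round(2).tolist(),o['joint_positions'].round(3).tolist(),o['gripper_width'])
s,d2=vision.snapshot('scene');t,d=vision.snapshot('top')
cv2.imwrite('pics/b4.png',np.hstack([cv2.resize(s[40:240,160:420],(400,308)),cv2.resize(t[90:290,130:390],(400,308))]))
E
```

```text
t: 15.87
eef_pos: [499.5, 249.6, 201.8]
ee_rot: [0.908, -0.244, -0.086, 0.329]
ft_force: [0.6, 0.1, -2.2]
gripper_width: 36.1
[499.5 249.6 201.8] [[0.77, -0.56, -0.32], [0.64, 0.66, 0.39], [-0.0, -0.5, 0.87]] [0.155, 1.066, -0.552, 1.484, -0.462, 1.233, 0.71] 36.11571886386778
```

View pics/b4.png

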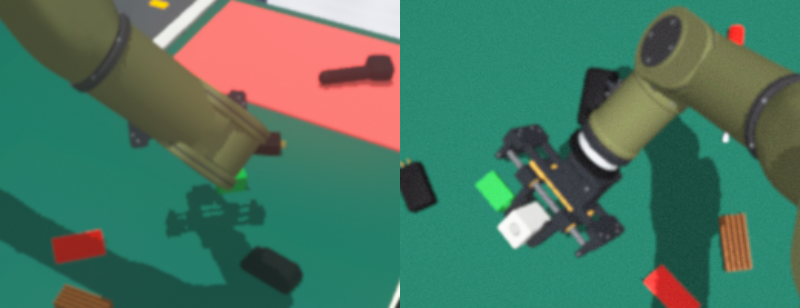

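Top view: the arm's link lies above the mouse, at crop (600,90), but high. The spacer's upper end is visible at (520,225). I'll finish the tilt, then look for the hole.

```bash
python3 -m crank '[[20,[0,0,0],[3,0,0]],[20,[0,0,0],[5,0,0]],[20,[0,0,0],[5,0,0]],[20,[0,0,0],[5,0,0]],[20,[0,0,0],[5,0,0]],[20,[0,0,0],[4,0,0]],[20,[0,0,0],[3,0,0]],[20,[0,0,0],[0,0,0]],[20,[0,0,0],[0,0,0]]]'; python3 - <<'E'
from h import *
p,R=tool(); o=get_obs(); print(p.round(1),R.round(3).tolist(),o['joint_positions'].round(3).tolist(),o['gripper_width'])
s,d2=vision.snapshot('scene');t,d=vision.snapshot('top')
u=proj('top',p-19*R[:,1]+28*R[:,2])[0].astype(int); print(u)
cv2.imwrite('pics/b5.png',np.hstack([cv2.resize(s[40:240,160:420],(400,400)),cv2.resize(t[u[1]-25:u[1]+25,u[0]-25:u[0]+25],(400,400),interpolation=2)]))
P=cloud('top',d); print(P[u[1]-8:u[1]+9:2,u[0]-8:u[0]+9:2,2].round(0))
E
```

```text
t: 16.72
eef_pos: [499.4, 251.5, 204.9]
ee_rot: [0.94, -0.001, -0.001, 0.342]
ft_force: [0.3, 0.7, -1.1]
gripper_width: 36.1
[499.4 251.5 204.9] [[0.766, -0.643, -0.002], [0.643, 0.766, 0.002], [0.0, -0.002, 1.0]] [0.239, 1.366, -0.675, 1.331, -0.6, 1.521, 0.769] 36.097486055741285
[212 231]
[[218. 216. 212. 234. 234.   1.  -1.   2.   3.]
 [213. 236. 235. 233. 234. 236. 186.  -3.  -2.]
 [236. 236. 234. 236. 234. 233. 227.   1.   2.]
 [234. 234. 232. 232. 235. 235. 237. 220.  -4.]
 [235. 230. 215. 205. 205. 234. 237. 234. 211.]
 [235. 222. 204. 204. 203. 205. 235. 235. 234.]
 [232. 222. 201. 202. 207. 237. 235. 235. 234.]
 [237. 234. 204. 204. 205. 233. 234. 234. 230.]
 [236. 233. 235. 235. 234. 229. 235. 223. 212.]]
```

View pics/b5.png

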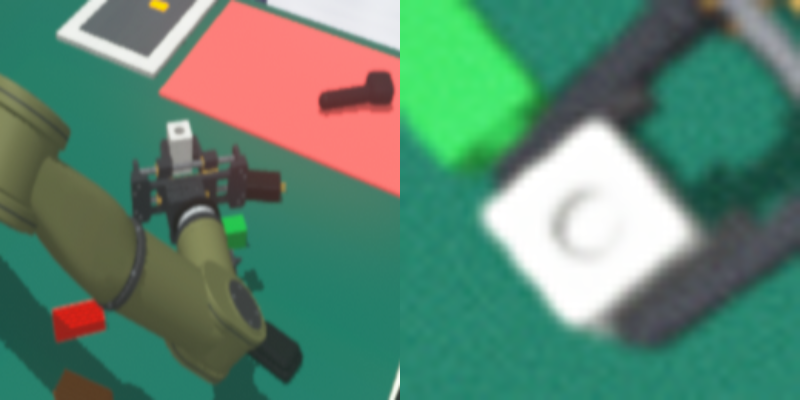

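The hole is confirmed facing up: a round mouth at crop (590,222), with depth 234 mm at the rim and 204 mm inside, which matches 30 mm deep. I'll lower it to about 15 cm.

```bash
python3 -m crank '[[20,[0,0,-0.3],[0,0,0]],[20,[0,0,-0.8],[0,0,0]],[20,[0,0,-1],[0,0,0]],[20,[0,0,-1],[0,0,0]],[20,[0,0,-1],[0,0,0]],[20,[0,0,-0.8],[0,0,0]],[20,[0,0,-0.4],[0,0,0]],[20,[0,0,0],[0,0,0]],[20,[0,0,0],[0,0,0]],[20,[0,0,0],[0,0,0]],[20,[0,0,0],[0,0,0]],[20,[0,0,0],[0,0,0]]]'; python3 - <<'E'
from h import *
p,R=tool(); o=get_obs(); print(p.round(1),R.round(3).tolist(),o['joint_positions'].round(3).tolist(),o['gripper_width'],o['ft_force'].round(1),abs(o['qvel']).max())
s,d2=vision.snapshot('scene');t,d=vision.snapshot('top')
u=proj('top',p-19*R[:,1]+28*R[:,2])[0].astype(int)
cv2.imwrite('pics/b6.png',np.hstack([cv2.resize(s,(400,300)),cv2.resize(t,(400,300))]))
P=cloud('top',d); print(P[u[1]-8:u[1]+9:2,u[0]-8:u[0]+9:2,2].round(0))
m=P[u[1]-8:u[1]+9,u[0]-8:u[0]+9].reshape(-1,3); q=m[(m[:,2]>170)&(m[:,2]<190)]; A=np.c_[q[:,:2],np.ones(len(q))]; k=np.linalg.lstsq(A,q[:,2],rcond=None)[0]; print('top face tilt',np.degrees(np.hypot(*k[:2])),'z',np.median(q[:,2]))
E
```

```text
t: 17.82
eef_pos: [499.9, 250.4, 152.0]
ee_rot: [0.94, 0.0, -0.0, 0.341]
ft_force: [-1.0, 0.6, -2.1]
gripper_width: 35.7
[499.9 250.4 152. ] [[0.767, -0.641, -0.001], [0.641, 0.767, -0.0], [0.001, -0.0, 1.0]] [0.229, 1.447, -0.656, 1.283, -0.568, 1.518, 0.805] 35.71302093475936 [-1.   0.6 -2.1] 0.003092139027060619
[[160. 164. 162. 179. 175. 143.   0.   0.   0.]
 [161. 157. 178. 181. 180. 167.   1.  -1.   1.]
 [159. 181. 181. 182. 181. 181. 154.  -1.   1.]
 [183. 181. 181. 179. 183. 182. 179. 144.   6.]
 [180. 183. 166. 154. 149. 181. 183. 180. 131.]
 [181. 173. 154. 151. 153. 150. 181. 184. 182.]
 [180. 171. 151. 150. 151. 179. 177. 180. 180.]
 [178. 179. 154. 152. 148. 182. 179. 183. 169.]
 [181. 182. 183. 180. 179. 180. 176. 168. 160.]]
top face tilt 1.3878093770357445 z 180.34911117777042
```

View pics/b6.png

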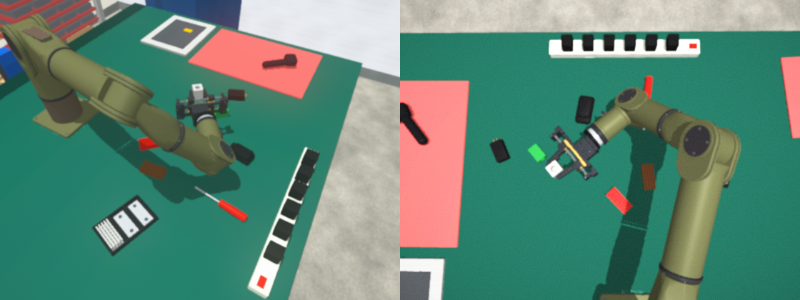

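The final view shows:
- **Heat sink:** in the tray, scene (108,232).
- **Spacer:** hole-up in the gripper at about 152 mm.
- **To be left alone:** mouse top (585,108), adapter (500,151) and screwdriver scene (222,205) are all where they started.

Handing in.

```bash
python3 -c "
from bench import job_done,get_obs
print(job_done()); print(get_obs()['t'])"
```

```text
the job is handed in; nothing more can be done
None
the job is handed in; nothing more can be done
```

The heat sink is in the tray's empty compartment and let go of, and the spacer is held hole-up in the gripper. I handed the job in at about 18 s of the 72 s allowed; no verdict is reported.

- **Heat sink:** it lies flat, fins up and lengthwise. The last top-camera check put it at (519, −324) mm, against (519–521, −325) for the compartment centre. Its angle was within about 0.5° and its top was at about 26 mm, where 27 mm is expected.
- **Spacer:** I gripped it across its long sides with the plain end facing the scene camera, then tilted it 90°. The top camera then showed the hole mouth facing up, about 30 mm deep. At the end its centre was about 152 mm above the bench, the upper face was tilted 1.4° or less, the jaws read 35.7 mm and the arm was still.
- **Mouse, screwdriver and adapter:** all appear in the last pictures where they were at the start, judged by eye to within a pixel or two.
- **Disagreements:** the two cameras differed by about 4–5 mm on the parts because of calibration, so I used averages. Over the tray, my first reading of the scene view put the heat sink about 13 mm off in x. I took that to be its end face mistaken for its top edge; the top edge matched the tool pose. No check failed.

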